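# Turn the flow plate over in the UV-ozone cleaner

### The arm

A 6-joint arm with a two-finger parallel gripper is mounted at the origin on a cart in front of the work surface, level with it; the furniture and walls round the work are solid. World frame = base frame: x ahead of the robot, y to its left, z up, the work surface at z = 0. Lengths are in m, angles in rad, forces in N, time in s.
With the tool pointing down it reaches from about 0.3 to 0.875 m from the base axis. Payload 6.4 kg.
Tool frame: the origin (TCP) lies midway between the tips of the shut fingers; the grasp point (between the pads) lies 19 mm behind it (ctrl.tcp_to_grasp is the distance from the TCP to the grasp point, in m); z points along the fingers, y is the direction in which the jaws open and shut (so a half turn about z gives the same grasp; the last joint's range is limited). The gripper opens to 85 mm and grips with 20 to 120 N. Pads are 22 mm wide; open, the fingers measure 114 mm over their backs; the gripper's body (76 mm by 85 mm) begins 54 mm behind the grasp point. The pads swing forward as they close: fully open they stand 13 mm farther back than shut.
Start: joints at [1.066, 0.181, 1.607, -0, 1.354, -0.206], TCP at [0.169, 0.55, 0.231] pointing down, gripper open.
Joint ranges: [-2.99, 2.99], [-0.89, 2.07], [0.3, 2.58], [-1.14, 4.28], [0, 2.63], [-3.12, 3.12]. Speed limits (rad/s): [2.57, 2.57, 3.01, 3.14, 3.14, 3.14].

### API

Orientations are given as a unit quaternion [w, x, y, z].
In Python, from bench import monitor, imaging, order, spotter, ctrl gives the robot as it stands.
- The arm moves only by the shell command python3 -m pendant 'ROWS'. ROWS is JSON, a list that holds one entry, the list of rows, each a list of 5 numbers: the shift along the world's x, y, z in mm, then the turn about the world's z in degrees, then the finger opening in mm, from 0 to 85.4. A call has 1 to 8 rows; each row shifts and turns the commanded pose from where the row before left it; what a row does not reach is not made up. A row lasts 1/8 s, in which the tool goes at most 62.5 mm and 10.7 degrees, less where a joint would pass 70% of its speed; a pose out of reach is approached as far as the arm can. A call with a gripper value outside its range is refused whole. The fingers move at their own pace and stop on an object; the grip force is fixed at half the most. Time passes only in rows, so rows that do not move let the fingers close. It gives the time, the measured TCP pose, the force and the opening at its end, in the units of the state.
- monitor.get_obs(): the state, without advancing time (a new reading comes with each control period).
- imaging.camera(name): name is "side" or "top" or "wrist"; returns a dict with "img" (480x640x3 uint8, red, green, blue), "vfov" (degrees; the focal length in pixels is half the picture's height over the tangent of half this angle, whatever the lens; pixels are square), "cx", "cy" (the principal point, pixels), "origin" and "orientation" of the camera in the world. Camera axes: x right, y down, z forward; pixel columns grow to the right and rows downward; lengths in m; the calibration is good to about 2 mm. A picture is of the moment at which its call begins. There is no depth.
- order.hand_in(): hands the job in, once; it reports no verdict.
Trained networks look in the newest picture that a camera, given by its name, has taken for a name from the list of things; names that differ only in an ending like _2 or _b are one class to them, and where a whole thing is asked for, a point or a joint stands for the part that bears it (a point fixed in the world has none). Each returns a list of dicts, best first, with "confidence" (0 to 1); they miss things now and then, are a little off and sometimes report something else, mostly with a low value. They report only what shows in the picture. A call takes as long as a camera call.
- spotter.recognise(camera, thing): "at" ([x, y, z] in m, in the coordinates of the camera as it stood for that picture, good to about 4 mm: the middle of the surface that is visible of it).
- spotter.tip_of(camera, thing): "at" ([x, y, z] in m, in the coordinates of the camera as it stood for that picture, good to about 4 mm: a listed point, or the origin of a listed thing).
The state is a dict: "time_s": time; "q": joint angles; "dq": joint speeds; "joint_efforts": joint torques, N m; "eef_pos": TCP position; "eef_rot": TCP orientation; "wrist_force": force on the tool from outside, world axes, zero at the start; "torque": the same for the moment, N m; "opening": opening from 0.0 (shut) to 1.0 (fully open).
Only numpy, scipy, OpenCV 4.12 (cv2) and the standard library are available. Lean on these libraries where they do the work, as an engineer would, in place of code of your own. Each camera call takes 0.05 s, during which the arm holds its last target. There are 200 camera calls.

### The job

The brass side of the flow plate has had its time in the UV-ozone cleaner and now the other side is due. Lift the cleaner's lid by its bow handle until it rests open on its stop, then turn the plate over and set it fully back in its leaning cradle, so that the black channelled side looks towards the lamp tubes. Do not knock the lamp, leave the things on the desk where they are, and leave the lid open: I shall check the lamp before the next run.

Things in the scene. Friction and masses are not known exactly. Their poses are not given: they have to be found in the camera images.
- cleaner: UV-ozone cleaner: white steel box fixed to the desk, open on top under its lid, 166 mm (x) by 256 mm (y), rim 126 mm high, walls 8 mm, inner floor 18 mm above the desk. Origin: middle of the footprint at desk level; -x is the front with display and dial, +y its left, z up. The lamp is on the right-hand (-y) inner wall; the cradle leans away from it; free space inside the left wall.
- lid (a joint): the cleaner's lid, 170 x 256 x 8 mm, 0.35 kg, white frame with amber window, hinged along the rear rim: 0 = shut, grows as it opens, 1.78 = resting on its stop, 12 degrees past upright. Let go before upright it falls shut; past upright it stays back.
- lid_bar (a point): middle of the round bar of the lid's bow handle: 10 mm thick, 82 mm of free length along the cleaner's y, standing 35 mm off the lid's front edge (30 mm of free space between bar and edge), at the height of the lid. It lies 205 mm from the hinge line.
- lid_hinge (a point): middle of the lid's hinge line (which runs along the cleaner's y), 131 mm above the desk.
- cradle: steel cradle in which the plate leans. Origin: middle of the seat line, where the ledge meets the two white rails, 36 mm above the desk. x = along the ledge (the cleaner's x); z = up the lean, 35 degrees from vertical towards the cleaner's +y; -y = square to the plate, to the lamp and upward. Seated, the plate's lower edge is on the ledge (z = 0), its rear face on the rails (y = 0).
- plate: flow-field end plate, 90 mm wide (own x), 10 mm thick (own y), 96 mm high (own z), 0.17 kg, origin at its centre. Own +y side: black graphite with a grey serpentine of channels; own -y side: plain brass. At the start it stands in the cradle, brass side to the lamp, axes parallel to the cradle's. When turned, its own y axis is opposed to the cradle's.
- plate_top (a point): middle of the plate's upper edge (48 mm up its own z from its centre); the upper 30 mm of the plate stand free of the rails on both sides for the fingers.
- plate_channels (a point): middle of the plate's black channelled face.
- plate_brass (a point): middle of the plate's brass face.
- lamp: the lamp on the inside of the cleaner's right-hand wall: a steel reflector with two whitish quartz tubes of 14 mm along the cleaner's x, 52 and 92 mm above the desk, reaching 22 mm in from the wall. Origin: as the cleaner's. Fragile.
- slide_box: blue carton, 28 x 78 x 27 mm, bystander; origin under its middle.
- timer: white timer with three keys, 62 x 66 x 20 mm, bystander; origin under its middle.
- tape_roll: roll of yellowish tape, 58 mm across, 20 mm high, bystander; origin under its middle.
- marker: white and blue marker, 14 x 120 x 15 mm, bystander; origin under its middle.
- electrode_cell: clear electrode cell, 46 x 53 x 44 mm, bystander; origin under its middle.
- tweezers: steel tweezers, 15 x 125 x 8 mm, bystander; origin under their middle.
- petri: covered glass dish, 63 mm across, 16 mm high, bystander; origin under its middle.
- cradle_ledge (a point): middle of the ledge's slot, 9 mm from the rails towards the lamp. The slot is 18 mm wide, from the rails to a lip 8 mm high; cheeks 28 mm high close its ends 53 mm either side of the middle. The rails are 10 mm wide, 34 mm either side of the middle, 62 mm long.

How it is judged:
On the way:
1. the lid has been lifted open to its stop (value of joint lid above 1.66 rad), for 0.2 s.
At the end, for the whole second after the job is handed in: Lid resting open (over 1.66 rad). Plate at rest in the cradle, black channelled side to the lamp, brass side on the rails (within 4 mm, parallel within 0.12 rad), lower edge on the ledge (within 5 mm), centred along the ledge within 13 mm (value of joint lid above 1.66 rad and y of plate_channels in the frame of cradle below -0.007 m and y of plate_brass in the frame of cradle above -0.004 m and angle between the y axis of plate and the y axis of cradle, either way round below 0.12 rad and x of plate in the frame of cradle between -0.013 and 0.013 m and z of plate in the frame of cradle between 0.043 and 0.053 m and linear speed of plate below 0.02 m/s and angular speed of plate below 0.2 rad/s); the robot touches nothing.
It fails at once if the lamp is knocked (more than 8 N on it) (contact force between lamp and anything else above 8 N).
It fails at once if a bystander on the desk is moved more than 25 mm (distance of any of slide_box, timer, tape_roll, marker, electrode_cell, tweezers, petri from where it was at the start of the episode above 0.025 m).
It also fails if it takes over 61 s, if anything falls off the work surface, if the arm or the gripper's body presses on something with over 40 N, if the wrist force passes 120 N, or if a joint passes its speed limit or range.

## Working session

There is one attempt and no reset: what is moved stays moved. The work goes in short steps, Python scripts to look and compute and a shell command to move; the robot and the scene stay as the last step left them, time stands still between calls to the robot, and variables do not carry over. Pictures are saved under pics/ and viewed, about 8 in all and at most 12, crops included, and the job is handed in when it is done.

```bash
ls; mkdir -p pics; cat > h.py <<'E'
from bench import monitor, imaging, order, spotter, ctrl
import numpy as np, cv2
from scipy.spatial.transform import Rotation as R
def rot(q): return R.from_quat([q[1],q[2],q[3],q[0]])
def cam(n,save=None):
    c=imaging.camera(n)
    if save: cv2.imwrite('pics/'+save,c['img'][:,:,::-1])
    return c
def w(c,p): return rot(c['orientation']).apply(p)+np.array(c['origin'])
def tip(n,c,t,f='tip_of'):
    return [(np.round(w(c,d['at']),4).tolist(),round(d['confidence'],2)) for d in getattr(spotter,f)(n,t)[:2]]
def st():
    o=monitor.get_obs(); print(o['time_s'],np.round(o['eef_pos'],4),rot(o['eef_rot']).as_matrix().round(3).tolist(),np.round(o['wrist_force'],1),o['opening'],np.round(o['q'],3))
E
python3 - <<'E'
from h import *
st(); print(ctrl.tcp_to_grasp)
for n in('top','side'):
    c=cam(n,n+'0.png'); print(n,np.round(c['origin'],3),rot(c['orientation']).as_matrix().round(3).tolist(),c['vfov'])
    for t in ['cleaner','lid_bar','lid_hinge','cradle','plate','plate_top','lamp','slide_box','timer','tape_roll','marker','electrode_cell','tweezers','petri']:
        print(t,tip(n,c,t))
E
cd pics; python3 -c "
import cv2,numpy as np
cv2.imwrite('a.png',cv2.resize(np.vstack([cv2.imread('top0.png'),cv2.imread('side0.png')]),(400,600)))"
```

```text
pics
0.0 [0.169  0.5491 0.2304] [[-0.956, 0.294, -0.001], [0.294, 0.956, -0.001], [0.0, -0.002, -1.0]] [-0.  -0.1 -0.4] 1.0015792962265258 [ 1.066  0.182  1.608 -0.     1.354 -0.206]
0.0187
top [0.4   0.103 1.379] [[-0.01, -0.997, 0.075], [-1.0, 0.008, -0.025], [0.024, -0.075, -0.997]] 48.48523999487509
cleaner [([0.5755, 0.0675, -0.0034], 0.69)]
lid_bar [([0.463, 0.0587, 0.1319], 0.91)]
lid_hinge [([0.6632, 0.0728, 0.1338], 0.94)]
cradle []
plate [([0.6612, 0.0733, 0.1334], 0.44)]
plate_top []
lamp [([0.3618, -0.2844, 0.0011], 0.7), ([0.5752, 0.0658, -0.0023], 0.15)]
slide_box [([0.5506, 0.438, -0.0042], 0.58)]
timer [([0.6468, 0.3522, 0.0012], 0.73)]
tape_roll [([0.448, 0.3514, -0.0009], 0.64)]
marker [([0.5641, 0.3474, 0.0003], 0.66), ([0.5769, 0.0666, -0.003], 0.62)]
electrode_cell [([0.3634, -0.2829, -0.0025], 0.61)]
tweezers [([0.3645, 0.2381, 0.0036], 0.55), ([0.6634, 0.0732, 0.1351], 0.49)]
petri [([0.3935, 0.396, -0.0005], 0.72)]
side [-0.15  -0.897  0.614] [[0.832, -0.22, 0.51], [-0.555, -0.338, 0.76], [0.005, -0.915, -0.403]] 48.31213667227092
cleaner [([0.5716, 0.0729, 0.002], 0.73)]
lid_bar [([0.4569, 0.0643, 0.1334], 0.84)]
lid_hinge [([0.6637, 0.0737, 0.1324], 0.62)]
cradle []
plate []
plate_top []
lamp []
slide_box [([0.5505, 0.4382, 0.0029], 0.57)]
timer []
tape_roll [([0.4478, 0.3564, 0.0039], 0.55)]
marker [([0.5638, 0.3522, -0.0015], 0.47)]
electrode_cell [([0.3558, -0.2848, 0.0018], 0.95)]
tweezers [([0.3633, 0.2388, 0.002], 0.65)]
petri [([0.3898, 0.398, -0.0034], 0.75), ([0.5628, 0.3522, -0.001], 0.46)]
```

View pics/a.png

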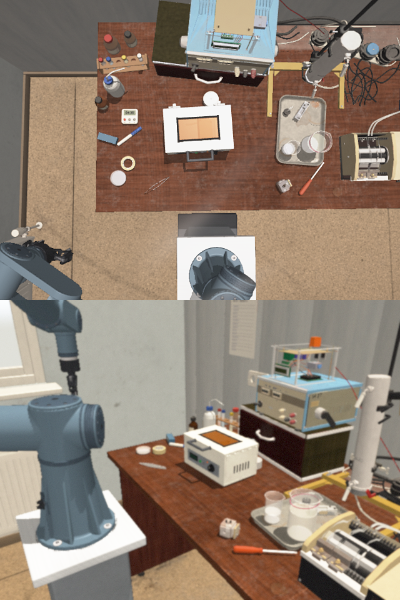

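View pics/top0.png

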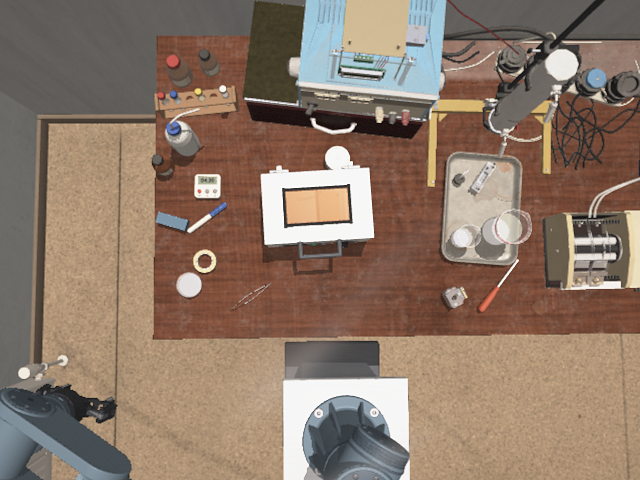

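Top view: shut cleaner at about (318,205) px, bow handle at (320,250), and the desk items sit to its left. A blue instrument stands behind it. The networks agree with this, and the cleaner's yaw is about 3.4°. I'll move above the bar.

```bash
python3 -m pendant '[[[29,-49,0,-8.7,26],[29,-49,0,-8.7,26],[29,-49,0,-8.7,26],[29,-49,0,-8.7,26],[29,-49,0,-8.7,26],[29,-49,0,-8.7,26],[29,-49,0,-8.7,26],[29,-49,0,-8.7,26]]]'; python3 -m pendant '[[[29,-48,0,0,26],[30,-48,0,0,26],[0,0,0,0,26]]]'; python3 - <<'E'
from h import *
st()
c=cam('wrist','w1.png'); print(tip('wrist',c,'lid_bar'),tip('wrist',c,'lid_hinge'))
c=cam('top');print(tip('top',c,'lid_bar'),tip('top',c,'lid_hinge'))
E
```

```text
time_s: 2.5
eef_pos: [0.402, 0.1559, 0.2317]
eef_rot: [0.0, 0.688, 0.725, 0.001]
wrist_force: [1.4, 0.9, -0.3]
opening: 0.305
time_s: 2.88
eef_pos: [0.4619, 0.0584, 0.2315]
eef_rot: [0.001, 0.689, 0.725, -0.0]
wrist_force: [0.0, 0.8, -0.2]
opening: 0.306
2.875 [0.4619 0.0584 0.2315] [[-0.052, 0.999, 0.001], [0.999, 0.052, -0.001], [-0.001, 0.001, -1.0]] [ 0.   0.8 -0.2] 0.3061991758812533 [-1.300e-01 -7.200e-02  1.872e+00 -1.000e-03  1.341e+00 -1.810e-01]
[([0.4595, 0.0634, 0.132], 0.8)] [([0.6637, 0.0796, 0.1313], 0.97)]
[] [([0.6621, 0.0755, 0.1323], 0.76), ([0.3617, -0.2853, -0.0001], 0.64)]
```

View pics/w1.png

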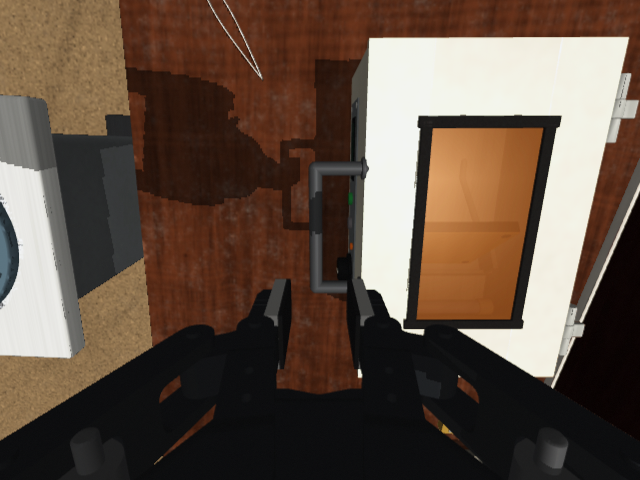

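The wrist view shows the bar at column 317, midway between the fingers at about 318. I'll descend and grip it.

```bash
python3 -m pendant '[[[-2,4,-40,0.5,26],[0,0,-40,0,26],[0,0,-38,0,26],[0,0,0,0,26],[0,0,0,0,0],[0,0,0,0,0],[0,0,0,0,0],[0,0,0,0,0]]]'
```

```text
time_s: 4.18
eef_pos: [0.4591, 0.066, 0.1146]
eef_rot: [0.001, 0.683, 0.73, 0.001]
wrist_force: [-1.0, 6.3, 6.8]
opening: 0.086
```

```bash
python3 -m pendant '[[[2,0,28.5,0,0],[6,0.4,28,0,0],[10,0.6,27,0,0],[13.5,0.8,25,0,0],[17,1,23,0,0],[20,1.2,20.5,0,0]]]';python3 -m pendant '[[[22.5,1.3,17.5,0,0],[25,1.4,14.5,0,0],[26.5,1.5,10.5,0,0],[28,1.6,7,0,0],[14,0.8,2,0,0]]]'; python3 - <<'E'
from h import *
st(); c=cam('side','s1.png');print(tip('side',c,'lid_bar'))
E
```

```text
time_s: 4.92
eef_pos: [0.5231, 0.0696, 0.2668]
eef_rot: [-0.003, 0.683, 0.73, -0.004]
wrist_force: [-19.6, 0.7, 17.0]
opening: 0.089
time_s: 5.55
eef_pos: [0.644, 0.0762, 0.3195]
eef_rot: [0.001, 0.683, 0.73, 0.001]
wrist_force: [-4.6, 2.4, 8.8]
opening: 0.086
5.55 [0.644  0.0762 0.3195] [[-0.066, 0.998, 0.003], [0.998, 0.066, -0.0], [-0.0, 0.003, -1.0]] [-4.6  2.4  8.8] 0.08587482110741901 [-0.065  0.287  1.303  0.     1.549 -0.131]
[([0.6422, 0.0731, 0.3352], 0.78)]
```

View pics/s1.png

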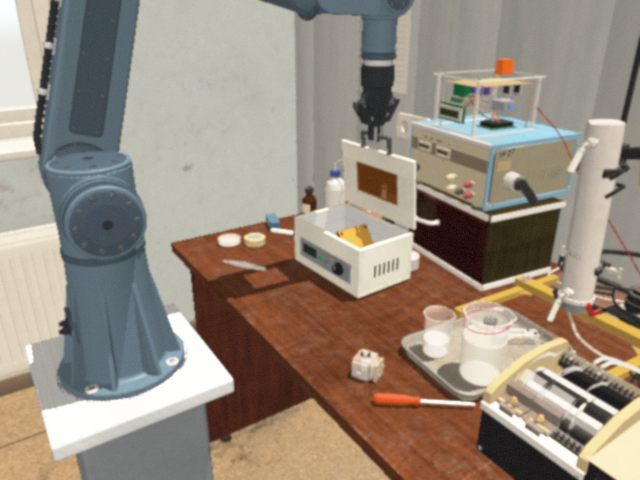

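The lid is near upright in the grip, with the instrument well behind the hand. I'll carry on past upright to near the stop.

```bash
python3 -m pendant '[[[14,0.8,1,0,0],[14,0.8,0,0,0],[14,0.8,-1,0,0],[12,0.7,-1.5,0,0],[6,0.3,-1,0,0],[0,0,0,0,0]]]'
```

```text
time_s: 6.4
eef_pos: [0.7036, 0.0795, 0.3148]
eef_rot: [0.001, 0.683, 0.73, 0.001]
wrist_force: [0.9, 3.0, 3.8]
opening: 0.091
```

```bash
python3 -m pendant '[[[0,0,0,0,30],[0,0,0,0,30],[0,0,0,0,30],[0,0,40,0,30],[0,0,30,0,30],[-50,0,0,0,30],[-60,0,0,0,30],[-60,0,0,0,30]]]'; python3 -m pendant '[[[-60,0,0,-10,85],[-50,0,0,-10,85],[0,0,0,0,85]]]'; python3 - <<'E'
from h import *
st()
for n in('top','side','wrist'):
    c=cam(n,n+'2.png')
    for t in ['cleaner','lid_bar','lid_hinge','cradle','cradle_ledge','plate','plate_top','plate_brass','lamp']: print(n,t,tip(n,c,t))
a=cv2.imread('pics/wrist2.png'); b=cv2.imread('pics/top2.png')[120:300,200:440]
cv2.imwrite('pics/b.png',np.vstack([cv2.resize(a,(400,300)),cv2.resize(b,(400,300))]))
E
```

```text
time_s: 7.4
eef_pos: [0.5309, 0.0793, 0.384]
eef_rot: [0.0, 0.683, 0.73, -0.0]
wrist_force: [-0.6, 0.1, 1.3]
opening: 0.355
time_s: 7.78
eef_pos: [0.4203, 0.0798, 0.3851]
eef_rot: [0.001, 0.8, 0.6, 0.001]
wrist_force: [1.3, -0.3, 0.1]
opening: 0.966
7.775 [0.4203 0.0798 0.3851] [[0.28, 0.96, 0.002], [0.96, -0.28, -0.0], [0.0, 0.002, -1.0]] [ 1.3 -0.3  0.1] 0.9661686207761015 [-0.091 -0.253  1.724 -0.     1.669  0.193]
top cleaner [([0.5753, 0.0681, -0.0024], 0.95), ([0.5759, 0.0707, 0.115], 0.37)]
top lid_bar [([0.7106, 0.0744, 0.3338], 0.58)]
top lid_hinge [([0.5768, 0.0418, 0.0757], 0.63), ([0.6583, 0.0718, 0.1349], 0.61)]
top cradle [([0.5817, 0.0169, 0.0328], 0.56), ([0.5763, 0.0449, 0.0733], 0.2)]
top cradle_ledge [([0.5772, 0.0108, 0.0377], 0.67)]
top plate [([0.578, 0.0394, 0.0751], 0.85)]
top plate_top [([0.5808, 0.0674, 0.1183], 0.77)]
top plate_brass [([0.5775, 0.0392, 0.0816], 0.98), ([0.5771, 0.0717, 0.1195], 0.71)]
top lamp []
side cleaner [([0.5744, 0.0744, 0.0006], 0.93), ([0.576, 0.0404, 0.0802], 0.33)]
side lid_bar [([0.7051, 0.0778, 0.334], 0.66)]
side lid_hinge [([0.6645, 0.0728, 0.131], 0.9)]
side cradle []
side cradle_ledge [([0.5721, 0.0776, 0.0019], 0.69)]
side plate [([0.5811, 0.0419, 0.0803], 0.75)]
side plate_top [([0.5714, 0.0731, 0.1158], 0.75), ([0.5527, 0.4408, 0.0022], 0.16)]
side plate_brass [([0.5749, 0.0377, 0.0815], 0.94), ([0.4488, 0.3542, 0.0003], 0.41)]
side lamp [([0.6626, 0.0728, 0.134], 0.57)]
wrist cleaner [([0.5725, 0.0721, -0.0019], 0.92), ([0.6612, 0.0782, 0.1339], 0.32)]
wrist lid_bar []
wrist lid_hinge [([0.6634, 0.0777, 0.1334], 0.72)]
wrist cradle [([0.584, 0.022, 0.0343], 0.7)]
wrist cradle_ledge [([0.5819, 0.0095, 0.0446], 0.83)]
wrist plate [([0.5759, 0.0455, 0.0787], 0.94)]
wrist plate_top [([0.5748, 0.0705, 0.1142], 0.95)]
wrist plate_brass [([0.5804, 0.0402, 0.0804], 0.97)]
wrist lamp [([0.5773, 0.0467, 0.0847], 0.68), ([0.5797, 0.0416, 0.0803], 0.64)]
```

View pics/b.png

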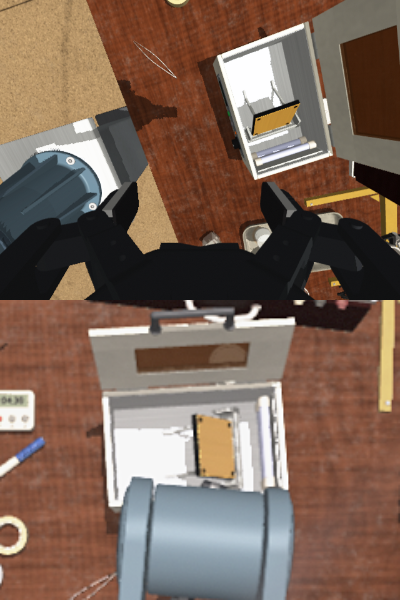

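The lid rests on its stop, with the bar at about (0.708, 0.334 z). In the wrist crop the plate leans brass-up at (275,118) and the lamp tubes show at (285,150). Cradle, plate and plate top agree: seat line at y≈0.019, plate top at about (0.577, 0.070, 0.117).

The tool always points down, so I'll swing the plate upright between the fingers, grip it, lift, turn it 180° and put it back.

```bash
python3 -m pendant '[[[22,-2.5,-10,-10,44],[22,-2.5,-25,-10,44],[23,-2.5,-30,-10,44],[23,-2.5,-30,-10,44],[23,-2.5,-30,-10,44],[22,-2.5,-30,-10,44],[22,-2,-30,-10.2,44],[0,0,0,0,44]]]'; python3 - <<'E'
from h import *
st()
c=cam('wrist','w3.png'); print(np.round(c['origin'],3))
for t in ['plate','plate_top','plate_brass','cradle']: print(t,tip('wrist',c,t))
E
```

```text
time_s: 10.28
eef_pos: [0.5786, 0.0624, 0.196]
eef_rot: [-0.0, 1.0, 0.031, -0.003]
wrist_force: [-0.5, -0.5, 0.3]
opening: 0.515
10.275 [0.5786 0.0624 0.196 ] [[0.998, 0.063, -0.006], [0.063, -0.998, 0.001], [-0.006, -0.001, -1.0]] [-0.5 -0.5  0.3] 0.5152070562281365 [-0.096  0.233  1.619 -0.     1.296  1.412]
[0.648 0.068 0.339]
plate [([0.5761, 0.0458, 0.0802], 0.98), ([0.6458, 0.3516, 0.0041], 0.29)]
plate_top [([0.5756, 0.0694, 0.1138], 0.98)]
plate_brass [([0.5789, 0.0417, 0.0816], 0.87)]
cradle []
```

View pics/w3.png

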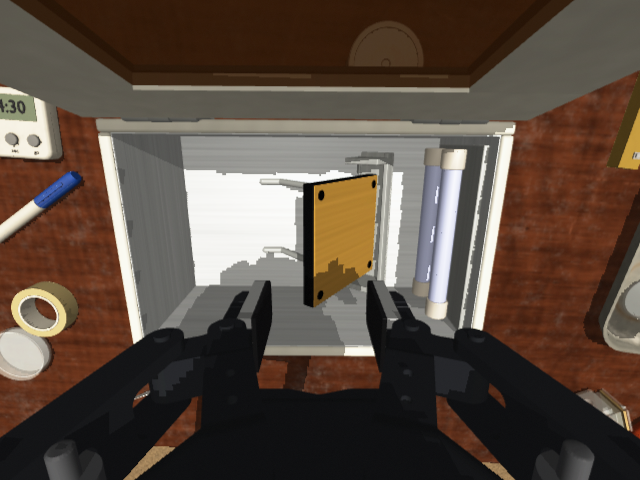

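The wrist view shows the plate's top edge at columns 304–315 and the fingers at 265 and 375, so the plate lies between them. The yaw is aligned and the lamp tubes are clear at columns 425–455. I'll descend around the top edge.

```bash
python3 -m pendant '[[[-2,-1,-30,0,44],[0,0,-30,0,44],[0,0,-20,0,44],[0,0,-15,0,44],[0,0,0,0,44]]]'; python3 -m pendant '[[[0,-6,0,0,38],[0.3,-6,0,0,36],[0.3,-6,1,0,36],[0.3,-6,1,0,36],[0.3,-6,1,0,36],[0,0,0,0,36]]]'; python3 - <<'E'
from h import *
st()
for n in ('wrist','side'):
    c=cam(n,n+'4.png')
    for t in ['plate','plate_top']: print(n,t,tip(n,c,t))
a=cv2.imread('pics/wrist4.png'); b=cv2.imread('pics/side4.png')[170:320,270:450]
cv2.imwrite('pics/c.png',np.hstack([a[:,100:540],cv2.resize(b,(360,480))]))
E
```

```text
time_s: 11.15
eef_pos: [0.5772, 0.0616, 0.104]
eef_rot: [-0.0, 1.0, 0.032, -0.0]
wrist_force: [-0.6, 0.3, -0.3]
opening: 0.517
time_s: 11.9
eef_pos: [0.579, 0.0309, 0.1073]
eef_rot: [0.0, 1.0, 0.031, 0.0]
wrist_force: [-0.0, 0.6, -0.2]
opening: 0.424
11.9 [0.579  0.0309 0.1073] [[0.998, 0.062, 0.0], [0.062, -0.998, -0.0], [0.0, 0.0, -1.0]] [-0.   0.6 -0.2] 0.42353602836389737 [-0.151  0.331  1.692 -0.     1.119  1.358]
wrist plate [([0.5774, 0.0347, 0.0868], 0.6), ([0.5795, 0.0082, 0.0446], 0.34)]
wrist plate_top [([0.5745, 0.0431, 0.1289], 0.81)]
side plate [([0.5793, 0.0295, 0.0862], 0.71)]
side plate_top [([0.5758, 0.0448, 0.1318], 0.66)]
```

View pics/c.png

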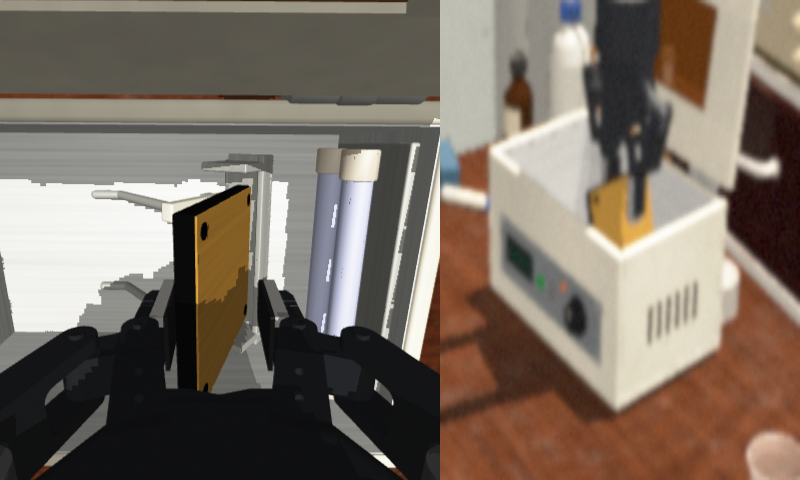

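The plate is swinging up against the +y finger, with its top edge at columns 175–250 of the crop. It is clear of the lamp tubes. I'll bring it nearly upright and then close.

```bash
python3 -m pendant '[[[0.3,-5,0,0,34],[0.3,-5,0,0,30],[0.2,-4,0,0,26],[0,0,0,0,22],[0,0,0,0,18],[0,0,0,0,14],[0,0,0,0,14]]]'; python3 - <<'E'
from h import *
st()
for n in ('wrist','side'):
    c=cam(n,n+'5.png')
    for t in ['plate','plate_top']: print(n,t,tip(n,c,t))
E
python3 -m pendant '[[[0,0,0,0,0],[0,0,0,0,0],[0,0,0,0,0]]]'; python3 - <<'E'
from h import *
st()
for n in ('wrist','side'):
    c=cam(n,n+'6.png')
    for t in ['plate','plate_top']: print(n,t,tip(n,c,t))
E
```

```text
time_s: 13.08
eef_pos: [0.5797, 0.0176, 0.1073]
eef_rot: [-0.0, 1.0, 0.031, -0.0]
wrist_force: [-0.7, -1.0, -0.1]
opening: 0.164
13.075 [0.5797 0.0176 0.1073] [[0.998, 0.063, -0.0], [0.063, -0.998, 0.0], [-0.0, -0.0, -1.0]] [-0.7 -1.  -0.1] 0.16408793007156663 [-0.174  0.331  1.692  0.     1.119  1.334]
wrist plate [([0.5756, 0.021, 0.0905], 0.83)]
wrist plate_top [([0.578, 0.0192, 0.135], 0.91)]
side plate [([0.5778, 0.0158, 0.0867], 0.94)]
side plate_top [([0.5773, 0.0194, 0.1369], 0.77), ([0.5806, 0.0187, 0.0891], 0.37)]
time_s: 13.75
eef_pos: [0.5798, 0.0175, 0.1073]
eef_rot: [-0.0, 1.0, 0.031, -0.0]
wrist_force: [-1.0, 0.8, 0.3]
opening: 0.108
13.75 [0.5798 0.0175 0.1073] [[0.998, 0.062, -0.0], [0.062, -0.998, 0.0], [-0.0, -0.0, -1.0]] [-1.   0.8  0.3] 0.10795968204170346 [-0.174  0.331  1.692  0.     1.119  1.334]
wrist plate [([0.5776, 0.0198, 0.0901], 0.87)]
wrist plate_top [([0.5785, 0.0157, 0.1337], 0.73)]
side plate [([0.579, 0.017, 0.0911], 0.78)]
side plate_top [([0.5762, 0.0169, 0.1339], 0.91)]
```

The plate is upright in the slot (bottom at about 0.0415) and gripped. I'll lift it and turn 180°.

```bash
python3 -m pendant '[[[0,0,10,0,0],[0,2,20,0,0],[0,5,30,0,0],[0,5,30,0,0],[0,0,25,0,0],[0,0,0,10,0],[0,0,0,10,0],[0,0,0,10,0]]]';python3 -m pendant '[[[0,0,0,10,0],[0,0,0,10,0],[0,0,0,10,0],[0,0,0,10,0],[0,0,0,10,0],[0,0,0,10,0],[0,0,0,10,0],[0,0,0,10,0]]]';python3 -m pendant '[[[0,0,0,10,0],[0,0,0,10,0],[0,0,0,10,0],[0,0,0,10,0],[0,0,0,10,0],[0,0,0,10,0],[0,0,0,10,0],[0,0,0,0,0]]]'; python3 - <<'E'
from h import *
st()
for n in ('wrist','side','top'):
    c=cam(n,n+'7.png')
    for t in ['plate','plate_top','plate_channels','cradle','cradle_ledge']: print(n,t,tip(n,c,t))
a=cv2.imread('pics/wrist7.png'); b=cv2.imread('pics/side7.png')[140:320,270:450]
cv2.imwrite('pics/d.png',np.hstack([a[:,100:540],cv2.resize(b,(360,480))]))
E
```

```text
time_s: 15.05
eef_pos: [0.5796, 0.0296, 0.2226]
eef_rot: [-0.0, 0.957, 0.292, -0.0]
wrist_force: [-0.2, 0.3, -1.7]
opening: 0.106
time_s: 16.05
eef_pos: [0.5796, 0.0296, 0.2226]
eef_rot: [-0.0, 0.545, 0.838, -0.0]
wrist_force: [-0.0, 0.0, -3.1]
opening: 0.105
time_s: 17.05
eef_pos: [0.5796, 0.0296, 0.2225]
eef_rot: [-0.0, -0.031, 1.0, -0.0]
wrist_force: [0.4, -0.9, -1.8]
opening: 0.102
17.05 [0.5796 0.0296 0.2225] [[-0.998, -0.061, -0.0], [-0.061, 0.998, -0.0], [0.0, -0.0, -1.0]] [ 0.4 -0.9 -1.8] 0.1021507309111509 [-0.153  0.2    1.602 -0.     1.339 -1.785]
wrist plate [([0.5785, 0.0326, 0.2029], 0.55)]
wrist plate_top [([0.5798, 0.0286, 0.2508], 0.75)]
wrist plate_channels []
wrist cradle [([0.5834, 0.0195, 0.0349], 0.92)]
wrist cradle_ledge [([0.5765, 0.007, 0.0453], 0.69)]
side plate [([0.5801, 0.0291, 0.2033], 0.6), ([0.5791, 0.0242, 0.2094], 0.24)]
side plate_top [([0.5797, 0.0311, 0.2505], 0.7), ([0.5765, 0.0247, 0.2068], 0.57)]
side plate_channels [([0.5804, 0.0243, 0.2049], 0.57)]
side cradle []
side cradle_ledge []
top plate [([0.5763, 0.0275, 0.2007], 0.62)]
top plate_top [([0.583, 0.0294, 0.2528], 0.48), ([0.5759, 0.0658, -0.0043], 0.3)]
top plate_channels [([0.5815, 0.0225, 0.2062], 0.63), ([0.5808, 0.0277, 0.2515], 0.59)]
top cradle [([0.5796, 0.014, 0.0344], 0.76), ([0.5594, 0.3483, -0.0014], 0.74)]
top cradle_ledge [([0.5807, 0.01, 0.0383], 0.75), ([0.5763, 0.0692, -0.0023], 0.2)]
```

View pics/d.png

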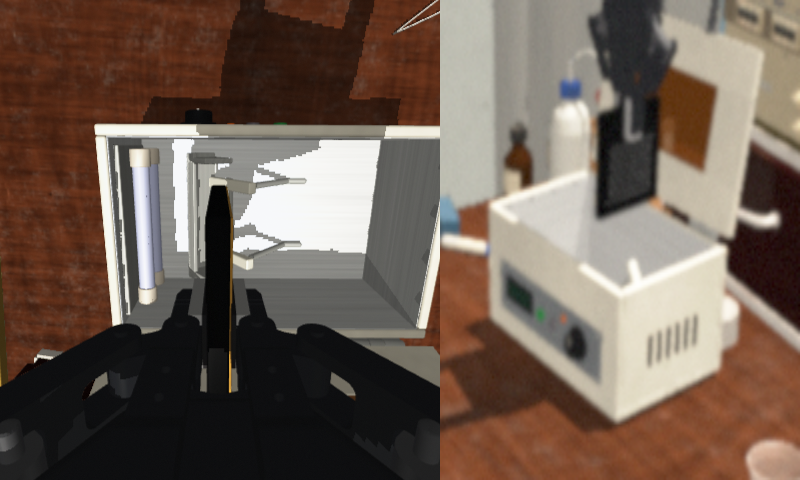

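The plate is held upright, black side to the lamp and brass side at the rails. The networks put the cradle's middle within about 2 mm in x. I'll lower it into the slot.

```bash
python3 -m pendant '[[[1,-4,-25,0,0],[0,-4,-30,0,0],[0,-3.5,-25,0,0],[0,0,-20,0,0],[0,0,-10,0,0],[0,0,0,0,0]]]'; python3 -m pendant '[[[0,0,-2,0,0],[0,0,-2,0,0],[0,0,0,0,0]]]'; python3 - <<'E'
from h import *
st()
for n in ('wrist','side'):
    c=cam(n,n+'8.png')
    for t in ['plate','plate_top','cradle']: print(n,t,tip(n,c,t))
E
```

```text
time_s: 18.7
eef_pos: [0.5804, 0.0181, 0.1118]
eef_rot: [-0.001, -0.031, 1.0, 0.0]
wrist_force: [-0.4, 0.1, -1.3]
opening: 0.107
time_s: 19.08
eef_pos: [0.5809, 0.0181, 0.1086]
eef_rot: [0.0, -0.031, 1.0, -0.0]
wrist_force: [0.9, 0.6, -2.7]
opening: 0.105
19.075 [0.5809 0.0181 0.1086] [[-0.998, -0.063, 0.0], [-0.063, 0.998, -0.0], [-0.0, -0.0, -1.0]] [ 0.9  0.6 -2.7] 0.10509885011341717 [-0.173  0.331  1.688  0.     1.121 -1.806]
wrist plate [([0.5806, 0.0214, 0.0934], 0.89)]
wrist plate_top [([0.5827, 0.0169, 0.1352], 0.87)]
wrist cradle []
side plate [([0.3623, 0.2427, 0.0011], 0.71), ([0.582, 0.018, 0.089], 0.61)]
side plate_top [([0.5795, 0.019, 0.1418], 0.81), ([0.3576, -0.2835, -0.0024], 0.18)]
side cradle []
```

```bash
python3 -m pendant '[[[0,0,-1,0,12],[0,0,0,0,15],[0,0,0,0,18],[0,1,0,0,22],[0,2,0,0,26],[0,3,0,0,30],[0,3,0,0,34],[0,3,0,0,36]]]'; python3 -m pendant '[[[0,3,0,0,37],[0,3,0,0,38],[0,3,0,0,38],[0,4,-1,0,39],[0,4,-1,0,40],[0,4,-1,0,41],[0,0,0,0,41]]]'; python3 - <<'E'
from h import *
st()
for n in ('wrist','side'):
    c=cam(n,n+'9.png')
    for t in ['plate','plate_top','plate_channels']: print(n,t,tip(n,c,t))
a=cv2.imread('pics/wrist9.png'); b=cv2.imread('pics/side9.png')[170:320,270:450]
cv2.imwrite('pics/e.png',np.hstack([a[:,100:540],cv2.resize(b,(360,480))]))
E
```

```text
time_s: 20.48
eef_pos: [0.5807, 0.0303, 0.1073]
eef_rot: [-0.0, -0.031, 1.0, 0.0]
wrist_force: [-0.5, -0.3, -1.0]
opening: 0.418
time_s: 21.35
eef_pos: [0.5807, 0.0515, 0.1041]
eef_rot: [-0.0, -0.031, 1.0, 0.0]
wrist_force: [-0.3, 0.5, 0.4]
opening: 0.476
21.35 [0.5807 0.0515 0.1041] [[-0.998, -0.063, -0.0], [-0.063, 0.998, 0.0], [0.0, 0.0, -1.0]] [-0.3  0.5  0.4] 0.476095573337336 [-0.115  0.341  1.685  0.     1.115 -1.749]
wrist plate [([0.5785, 0.0449, 0.0829], 0.79)]
wrist plate_top [([0.5768, 0.067, 0.1181], 0.86), ([0.5776, 0.0393, 0.0863], 0.31)]
wrist plate_channels [([0.5798, 0.0359, 0.0833], 0.73)]
side plate [([0.5796, 0.0413, 0.0773], 0.64)]
side plate_top [([0.6619, 0.0709, 0.1348], 0.67), ([0.5754, 0.0677, 0.1214], 0.65)]
side plate_channels [([0.5791, 0.035, 0.0848], 0.86)]
```

View pics/e.png

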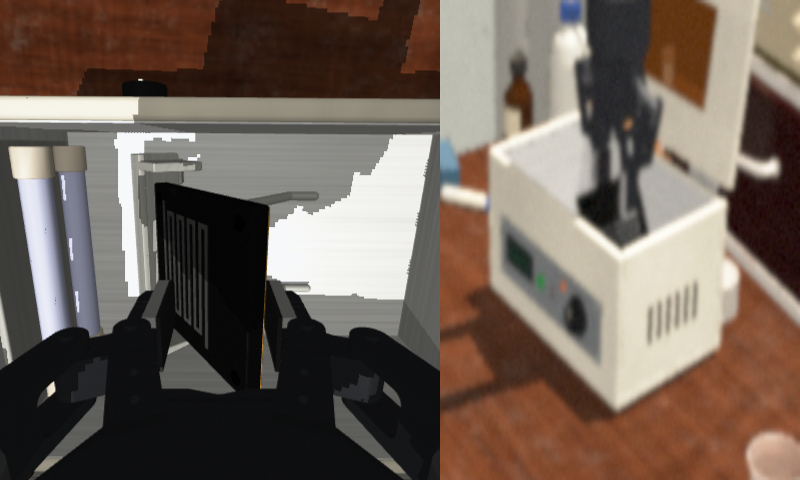

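The black channelled side faces the lamp, and the plate still rests lightly on the +y finger. I'll ease it onto the rails, then withdraw.

```bash
python3 -m pendant '[[[0,3,0,0,43],[0,3,0,0,44],[0,3,0,0,44],[0,2,0,0,44],[0,0,0,0,44],[0,0,20,0,44],[0,0,40,0,44],[0,0,50,0,44]]]'; python3 -m pendant '[[[-40,0,40,0,44],[-50,0,30,0,44],[-50,0,30,0,44],[-30,0,0,0,44],[0,0,0,0,44]]]'; python3 - <<'E'
from h import *
st()
for n in ('wrist','side','top'):
    c=cam(n,n+'10.png')
    for t in ['plate','plate_top','plate_channels','cradle','cradle_ledge','lid_bar']: print(n,t,tip(n,c,t))
a=cv2.imread('pics/wrist10.png'); b=cv2.imread('pics/side10.png')[170:320,270:450]
cv2.imwrite('pics/f.png',np.hstack([a[:,100:540],cv2.resize(b,(360,480))]))
E
```

```text
time_s: 22.75
eef_pos: [0.5798, 0.062, 0.2143]
eef_rot: [-0.001, -0.031, 1.0, 0.0]
wrist_force: [1.2, -0.6, -0.3]
opening: 0.513
time_s: 23.38
eef_pos: [0.4098, 0.0622, 0.3151]
eef_rot: [0.001, -0.031, 1.0, -0.0]
wrist_force: [0.1, -0.6, -0.5]
opening: 0.521
23.375 [0.4098 0.0622 0.3151] [[-0.998, -0.062, 0.002], [-0.062, 0.998, -0.0], [-0.002, -0.001, -1.0]] [ 0.1 -0.6 -0.5] 0.5213914010676867 [-0.138 -0.265  1.869 -0.     1.536 -1.771]
wrist plate [([0.5752, 0.0453, 0.0799], 0.82)]
wrist plate_top [([0.5773, 0.0696, 0.1127], 0.72)]
wrist plate_channels [([0.4483, 0.3543, -0.0017], 0.36)]
wrist cradle [([0.5788, 0.0171, 0.0312], 0.8)]
wrist cradle_ledge []
wrist lid_bar [([0.3591, -0.2837, -0.0025], 0.72)]
side plate [([0.5773, 0.0414, 0.0771], 0.86)]
side plate_top [([0.5738, 0.0708, 0.1177], 0.73), ([0.5725, 0.0735, 0.0007], 0.68)]
side plate_channels [([0.5786, 0.039, 0.0855], 0.76), ([0.5729, 0.0721, 0.0014], 0.46)]
side cradle []
side cradle_ledge []
side lid_bar [([0.703, 0.08, 0.3334], 0.76)]
top plate [([0.5799, 0.0427, 0.0791], 0.81)]
top plate_top [([0.5801, 0.0683, 0.1183], 0.82)]
top plate_channels [([0.581, 0.0343, 0.079], 0.62), ([0.6611, 0.0713, 0.1333], 0.61)]
top cradle [([0.5802, 0.0175, 0.0324], 0.89)]
top cradle_ledge [([0.5811, 0.0076, 0.0411], 0.92)]
top lid_bar [([0.7098, 0.0752, 0.3291], 0.69)]
```

View pics/f.png

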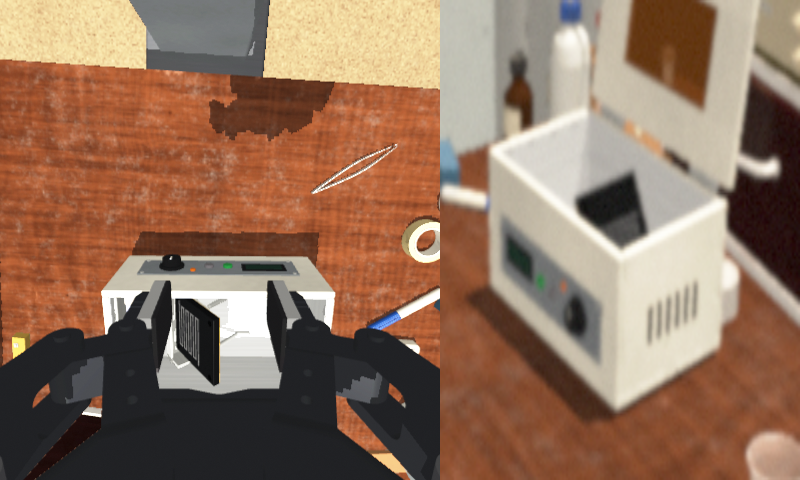

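Network readings now match the start: centre (0.5775, 0.043, 0.079), top (0.577, 0.0696, 0.116), lean about 35°. As a last check I'll put the before and after images side by side.

```bash
python3 - <<'E'
import cv2,numpy as np
r=[]
for n,(y,x) in {'top':((160,220),(290,350)),'side':((215,275),(320,400))}.items():
    r.append(np.hstack([cv2.resize(cv2.imread(f'pics/{n}{k}.png')[y[0]:y[1],x[0]:x[1]],(400,300),interpolation=cv2.INTER_CUBIC) for k in(2,10)]))
cv2.imwrite('pics/g.png',np.vstack(r))
E
```

View pics/g.png

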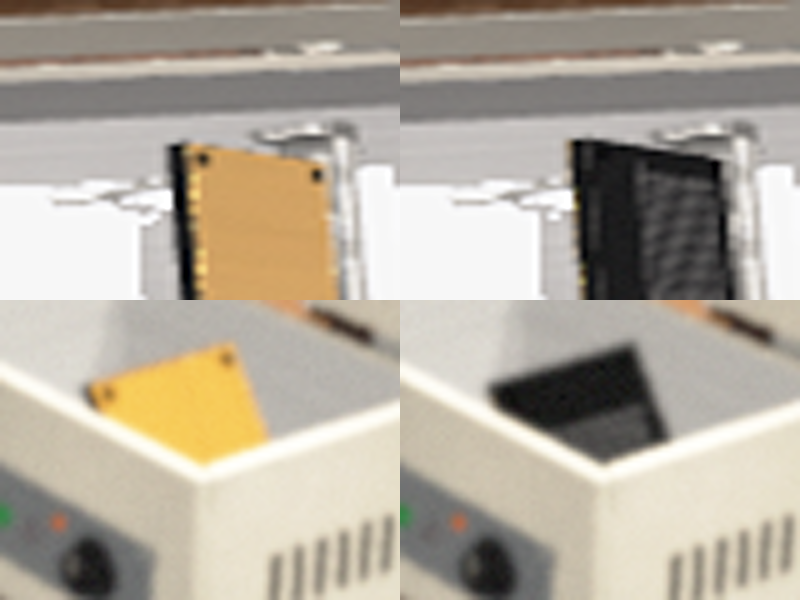

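The before and after outlines coincide to within a pixel or so, about 1–2 mm: the plate's corner is at (170,145) before and (570,140) after, in the second panel. The plate is seated, turned, and nothing touches it, so I'll hand in.

```bash
python3 -c "
from h import *
print(order.hand_in()); st()"
```

```text
the job is handed in; nothing more can be done
None
the job is handed in; nothing more can be done
```

The lid is open on its stop, and the plate is turned and back in its leaning cradle with the black channelled side towards the lamp. I handed the job in at about 23.5 s of the 61 s; no verdict is reported.

- **How it was done:** I lifted the lid by its bow handle along its arc and let go about 11° past upright. I swung the plate upright in its slot between the fingers, gripped it and lifted it clear. Then I turned it 180°, lowered it back into the slot and eased it onto the rails.
- **Plate:** The networks place its centre and upper edge within about 1–2 mm of where they were at the start. The lean works out at about 35°, and it is centred in x within about 3 mm. The before and after pictures overlap to about a pixel.
- **Lid:** The handle bar is at about x 0.706, z 0.331, which matches the stop, and the lid stayed open.
- **Lamp and desk:** The fingers were planned to stay at least about 9 mm from the lamp. Wrist force read only a few newtons while handling the plate, and no more than about 26 N in the lid-lift readings. The hand never went near the things on the desk, but I did not measure their positions again at the end.
- **Readings that disagreed:** A few network reports were plainly false, such as lid bar and channels found on other objects. I dropped them because they did not fit the geometry or the other cameras.

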